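# Set a blower wheel's clearance with a feeler blade

## Robot

A 7-joint arm with a two-finger parallel gripper is mounted at the origin on the work surface. World frame = base frame: x ahead of the robot, y to its left, z up, the work surface at z = 0. Lengths are in m, angles in rad, forces in N, time in s.
With the tool pointing down it reaches from about 0.4 to 0.85 m from the base axis. Payload 6.9 kg.
Tool frame: the origin (TCP) lies at the very end of the fingers, on their centre line; the grasp point (between the pads) lies 19 mm behind it (env.pinch_z is the distance from the TCP to the grasp point, in m); z points along the fingers, y is the line along which they close (so a half turn about z gives the same grasp; the last joint's range is limited). The gripper opens to 85 mm and grips with 20 to 120 N. Pads are 22 mm wide; open, the fingers measure 114 mm over their backs; the gripper's body (76 mm by 85 mm) begins 54 mm behind the grasp point. The pads swing forward as they close: fully open they stand 13 mm farther back than shut.
Start: joints at [-1.022, 0.507, -0.238, 1.5, 0.126, 1.149, -0.155], TCP at [0.268, 0.565, 0.231] pointing down, gripper open.
Joint ranges: [-3.08, 3.08], [-0.24, 2.05], [-1.43, 1.35], [0, 2.5], [-1.52, 4.66], [0.17, 1.96], [-2.89, 2.89]. Speed limits (rad/s): [2.39, 2.39, 3.14, 3.14, 3.14, 3.14, 3.14].

## Interface

Orientations are given as a unit quaternion [x, y, z, w].
In Python, from cell import env gives the robot as it stands.
- The arm moves only by the tool servo_tool, never from a script. Its argument "steps" is text: rows parted by semicolons, each of 4 numbers parted by spaces: the shift along the tool's x, y, z in units of 0.3 m (1.0 is 0.3 m), then the turn about the tool's z in units of pi/4 rad (1.0 is pi/4 rad). In form: tx ty tz roll; .... A call has exactly 10 rows; each row is the pose to reach, as a shift and turn from the pose commanded when the call began, along the tool's axes at that moment; what a row does not reach only later rows make up. A row lasts 1/12 s, in which the tool goes at most 41.7 mm and 7.16 degrees, less where a joint would pass 70% of its speed; a pose out of reach is approached as far as the arm can. A call with a number of a shift or a turn outside -1 to 1 is refused whole. A call with a gripper value outside its range is refused whole. "fingers" is the opening, from -1 (shut) to 1 (fully open), so that 0 is half open, set as the call begins (left out, the last holds). The fingers move at their own pace and stop on an object; "grip_force" is the grip in N (left out, the last holds). Time passes only in rows, so rows that repeat a pose let the fingers close, or fill a call up. It gives the time, the measured TCP pose, the force, the opening and the grip force at its end, in the units of the state.
- env.get_obs(): the state, without advancing time (a new reading comes with each control period).
- env.camera(name): name is "scene" or "top" or "wrist"; returns a dict with "image" (420x560x3 uint8, red, green, blue), "depth" (420x560 float32, m along the optical axis (not along the pixel's ray), 0 where there is no reading), "fovy" (degrees; the focal length in pixels is half the picture's height over the tangent of half this angle, whatever the lens; pixels are square), "cx", "cy" (the principal point, pixels), "pose" (4x4, takes a point from camera to world coordinates); the wrist camera has in their place "mount" (4x4, takes a point from camera to tool coordinates, whose origin is the TCP and whose axes are the flange's). Camera axes: x right, y up, looking along -z (the intrinsics and any distortion apply to the point x, -y, -z); pixel columns grow to the right and rows downward; lengths in m; the calibration is good to about 2 mm. A picture is of the moment at which its call begins: read the wrist's pose just before it.
- env.finish_job(): hands the job in; it is judged then, once.
Trained networks look in a picture, given as the dict that the camera call returned (one of the last four; its "shot" number tells which), for a name from the list of things; names that differ only in an ending like _2 or _b are one class to them, and where a whole thing is asked for, a point or a joint stands for the part that bears it (a point fixed in the world has none). Each returns a list of dicts, best first, with "conf" (0 to 1); they miss things now and then, are a little off and sometimes report something else, mostly with a low value. They report only what shows in the picture. A call takes as long as a camera call. They do not tell look-alikes from the thing itself.
- env.look_for(picture, thing): "extent" ([left, top, right, bottom] in pixels, round what is visible of it).
- env.tip_of(picture, thing): "point" ([column, row] in pixels: a listed point, or the origin of a listed thing).
The state is a dict: "t": time; "joint_positions": joint angles; "qd": joint speeds; "joint_efforts": joint torques, N m; "position": TCP position; "orientation": TCP orientation; "contact_force": force on the tool from outside, world axes, zero at the start; "moment": the same for the moment, N m; "opening": finger opening in m; "gripper_force": force on a finger pad.
Only numpy, scipy, OpenCV 4.12 (cv2) and the standard library are available. Lean on these libraries where they do the work, as an engineer would, in place of code of your own. Each camera call takes 0.05 s, during which the arm holds its last target. There are 200 camera calls.

## Task

The blower wheel of this furnace draft fan sits too high on its shaft: set its gap to the red-handled 6 mm feeler blade. Lay the blade flat on the round mounting plate and slide its nose well in under the wheel, push the wheel gently down its shaft until it just nips the blade, then draw the blade out so that you feel it drag lightly and the wheel stays where it is, and lay it back flat on the black mat without dropping it. Leave the blue and yellow blades, the brush and the mirror alone.

Things in the scene. Friction and masses are not known exactly. Their poses are not given: they have to be found in the camera images.
- plate_top (a point): Centre of the top face of the fan's round galvanised mounting plate (210 mm across, 3 mm thick, level, top 100 mm above the bench; z up). The fan is fixed, motor down, on two timber blocks under the plate. A steel shaft, 10 mm thick, stands at this point and runs up into the wheel's hub. Nothing else stands on the plate: a blade can go under the wheel from any side.
- wheel: Dark steel blower wheel, 130 mm across, above the plate. Origin: centre of the flat underside of its back disc, so its height above plate_top is the gap; z up. It only slides up and down the shaft (gap 2 to 20 mm, at first 11 to 17), cannot turn or tilt, and stays where left: 0.22 kg; about 2 N pushes it down, 6 N lifts it. Its sheet steel gives 0.13 mm per newton.
- hub_top (a point): Centre of the flat top of the wheel's brass hub, a solid round boss 28 mm across, its top 52 mm above the disc's underside. Push here, straight down; the shaft never comes out of it. A ring of upright vanes, 46 to 64 mm from the axis, ends 18 mm lower.
- blade6_grip (a point): Centre of the red plastic handle (50 long x 14 wide x 30 mm high) of the 6 mm feeler blade, 15 mm above its flat underside. x runs along the blade to the nose, y across the handle, z up. The steel blade, 18 mm wide, 6 mm thick, runs out of the handle's front to a round nose 95 mm from this point; handle and blade share one flat underside.
- blade6: The same red-handled feeler blade, 0.1 kg, lying on the mat at first; origin on its underside below the handle's centre. Its centre of mass is about 35 mm ahead of the handle's centre: let go with its nose 8 to 40 mm from the plate's centre, it lies steady on the plate with the handle at the edge.
- blade6_nose (a point): Tip of the red-handled blade's nose, half-way up its thickness (3 mm above its underside).
- mat: Black rubber mat fixed on the bench, 220 (x) x 340 (y) x 3 mm; origin at the centre of its underside. The three blades lie on it side by side, about 85 mm apart, handles to its -x side.
- blade4: Blue-handled 4 mm feeler blade on the mat, shaped like the red one. To be left alone. Origin on its underside below the handle's centre.
- blade8: Yellow-handled 8 mm feeler blade on the mat, shaped like the red one. To be left alone. Origin on its underside below the handle's centre.
- brush: Loose wooden-handled brush, 200 mm long, 20 mm high, lying on the bench beyond the work. To be left alone. Origin under its middle, x along it.
- mirror: Loose inspection mirror, 240 mm long, 11 mm high, lying on the bench on the robot's side of the work. To be left alone. Origin under the joint of handle and stem, x along it.
There are look-alikes about, which are no part of the job. What is shaped like the blade6 but green or pink is not meant.

How it is judged:
By the outcome, as a careful person would: the job done as asked, in the order asked, and still so for the second after the job is handed in, with the robot touching nothing.
It also fails if it takes over 72 s, if anything falls off the work surface, if the arm or the gripper's body presses on something with over 40 N, if the wrist force passes 120 N, or if a joint passes its speed limit or range.

## Working session

There is one attempt and no reset: what is moved stays moved. The work goes in short steps, Python scripts to look and compute and a tool call to move; the robot and the scene stay as the last step left them, time stands still between calls to the robot, and variables do not carry over. Pictures are saved under pics/ and viewed, at most 10 in all, crops included, and the job is handed in when it is done.

Besides the shell and the picture viewer there is one more tool, called after "Emit:" as a command line: name --argument value ..., lists and objects as JSON in quotes. servo_tool: Moves the arm, as the interface text tells. Shifts and turns lie within -1 to 1; 1 stands for 0.3 m of shift or pi/4 rad of turn. Its arguments: {"type":"object","properties":{"steps":{"type":"string"},"fingers":{"type":"number"},"grip_force":{"type":"number"}},"required":["steps"]}

```bash
mkdir -p pics; ls
cat > h.py <<'E'
import numpy as np, cv2
from cell import env
from scipy.spatial.transform import Rotation as R
def campose(c,obs=None):
    if 'pose' in c: return np.array(c['pose'])
    T=np.eye(4);T[:3,:3]=R.from_quat(obs['orientation']).as_matrix();T[:3,3]=obs['position']
    return T@np.array(c['mount'])
def ray(c,P,px):
    f=c['image'].shape[0]/2/np.tan(np.radians(c['fovy'])/2)
    d=np.array([(px[0]-c['cx'])/f,-(px[1]-c['cy'])/f,-1.])
    return P[:3,3],P[:3,:3]@d
def atz(c,P,px,z):
    o,d=ray(c,P,px); return o+d*(z-o[2])/d[2]
def atdepth(c,P,px):
    o,d=ray(c,P,px); u,v=int(round(px[0])),int(round(px[1])); return o+d*np.median(c['depth'][v-1:v+2,u-1:u+2])
def tri(r):
    A=0;b=0
    for o,d in r:
        d=d/np.linalg.norm(d);M=np.eye(3)-np.outer(d,d);A=A+M;b=b+M@o
    x=np.linalg.solve(A,b); return x
def save(n,im): cv2.imwrite('pics/'+n,im[:,:,::-1])
E
python3 - <<'E'
from h import *
np.set_printoptions(precision=4,suppress=True)
o=env.get_obs(); print(o)
cs={}
for n in ['scene','top']:
    c=env.camera(n); cs[n]=c; print(n,{k:v for k,v in c.items() if k not in('image','depth')})
    P=campose(c)
    for t in ['plate_top','wheel','hub_top','blade6_grip','blade6','blade6_nose','mat','blade4','blade8','brush','mirror']:
        for d in env.tip_of(c,t)[:4]:
            p=d['point']
            try: w=atdepth(c,P,p)
            except Exception as e: w=None
            print(t,np.round(p,1),round(d['conf'],2),w)
save('both.png',np.hstack([cv2.resize(cs[n]['image'],(560,420)) for n in cs])[:, :])
save('scene.png',cs['scene']['image']);save('top.png',cs['top']['image'])
E
```

```text
pics
{'t': 0.0, 'joint_positions': array([-1.0225,  0.5084, -0.2375,  1.5011,  0.1257,  1.1489, -0.1548]), 'qd': array([-0.0016, -0.0011, -0.0009,  0.0001, -0.0016, -0.0008, -0.0005]), 'joint_efforts': array([  0.0006, -62.0588,  -2.187 , -24.9663,   0.0126,   0.0119,
         0.    ]), 'position': array([0.2677, 0.5643, 0.2304]), 'orientation': array([ 0.2196,  0.9756, -0.0009, -0.0002]), 'contact_force': array([ 0.5212, -0.5365,  0.2329]), 'moment': array([-0.015 , -0.0033,  0.0246]), 'gripper_force': 0.0, 'opening': 0.08558113271820715}
scene {'fovy': 44.21583340353198, 'cx': 277.3173002399743, 'cy': 215.05425355476714, 'pose': array([[ 0.5332, -0.6291,  0.5656,  1.28  ],
       [ 0.8459,  0.3852, -0.3689, -0.4469],
       [ 0.0142,  0.6751,  0.7376,  1.0515],
       [ 0.    ,  0.    ,  0.    ,  1.    ]]), 'shot': 1}
plate_top [346.7 203.8] 0.75 [0.621  0.1901 0.1158]
wheel [345.  197.6] 0.88 [0.6081 0.1933 0.1251]
hub_top [350. 182.] 0.97 [0.6005 0.209  0.1653]
blade6_grip [280.3 344.7] 0.91 [ 0.8242 -0.1348  0.0304]
blade6_grip [275.5 175.9] 0.7 [0.3597 0.1442 0.0246]
blade6_gri
[... 2154 characters left out ...]
.5] 0.71 [0.4019 0.0776 0.0007]
blade6_nose [335.7 270.8] 0.66 [ 0.4518 -0.1533 -0.0006]
mat [367.4 204.3] 0.87 [ 0.6178 -0.2304  0.0124]
blade4 [389.9 324.4] 0.86 [ 0.3273 -0.278   0.0314]
blade4 [365.7 225.2] 0.78 [ 0.5628 -0.2217  0.0336]
blade4 [402.3 222.8] 0.72 [ 0.5706 -0.3114  0.0322]
blade4 [333.8 309.8] 0.61 [ 0.3586 -0.1453  0.027 ]
blade8 [389.9 324.4] 0.86 [ 0.3273 -0.278   0.0314]
blade8 [365.7 225.2] 0.78 [ 0.5628 -0.2217  0.0336]
blade8 [402.3 222.8] 0.72 [ 0.5706 -0.3114  0.0322]
blade8 [333.8 309.8] 0.61 [ 0.3586 -0.1453  0.027 ]
brush [329.4 221.2] 0.6 [ 0.5715 -0.1338  0.0281]
brush [259.9 138.3] 0.59 [0.7794 0.0413 0.0205]
mirror [271.3 296.6] 0.78 [0.3864 0.0046 0.0112]
```

View pics/scene.png

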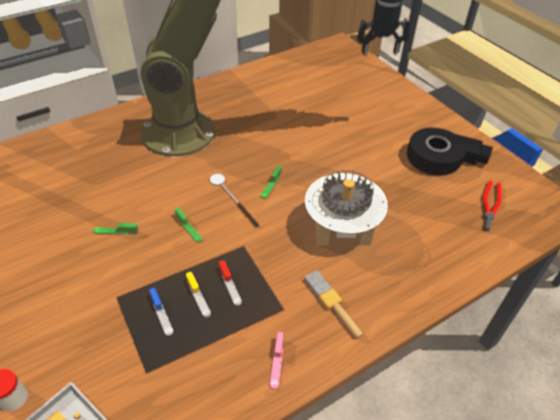

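View pics/top.png

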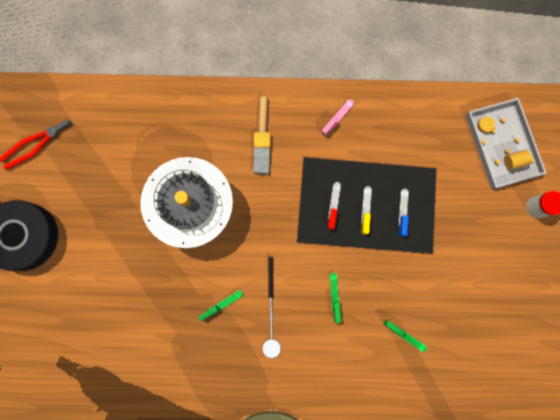

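The candidates for blade6, by their scene pixels:
- Red on the mat (230,282), top (333,206).
- Yellow on the mat (198,294) and blue on the mat (161,311).
- Green at (187,225), (117,229) and (272,182).
- Pink at (278,360).
- The red pliers at (490,205) and the red jar lid at (5,383), which are only similar in colour.

I choose the red one on the mat, in top at handle (333,217) and nose (336,185). Next I measure it and check a crop.

```bash
cat >> h.py <<'E'
def cloud(c,P,m):
    v,u=np.nonzero(m&(c['depth']>0)); f=c['image'].shape[0]/2/np.tan(np.radians(c['fovy'])/2)
    d=np.stack([(u-c['cx'])/f,-(v-c['cy'])/f,-np.ones(len(u))],1)*c['depth'][v,u][:,None]
    return d@P[:3,:3].T+P[:3,3]
def hsv(c): return cv2.cvtColor(c['image'],cv2.COLOR_RGB2HSV)
def red(c):
    h=hsv(c); return ((h[...,0]<6)|(h[...,0]>173))&(h[...,1]>170)&(h[...,2]>90)
E
python3 - <<'E'
from h import *
np.set_printoptions(precision=4,suppress=True)
crops=[]
for n,hb in [('scene',(215,255,245,310)),('top',(320,175,350,235))]:
    c=env.camera(n);P=campose(c)
    m=np.zeros(c['depth'].shape,bool); m[hb[1]:hb[3],hb[0]:hb[2]]=1
    mr=m&red(c); X=cloud(c,P,mr); v,u=np.nonzero(mr)
    print(n,'red',len(X),X.mean(0),X.min(0),X.max(0),'px',u.mean(),v.mean(), 'z=.033 centroid',atz(c,P,(u.mean(),v.mean()),.033))
    h=hsv(c); ms=m&(h[...,1]<60)&(h[...,2]>120); X=cloud(c,P,ms); print(' steel',len(X),X.mean(0),X.min(0),X.max(0))
    # plate white / hub
    X=cloud(c,P,np.ones_like(m)); 
    q=X[(np.hypot(X[:,0]-.6,X[:,1]-.195)<.15)]
    pl=q[(q[:,2]>.09)&(q[:,2]<.108)]; print(' plate',len(pl),np.median(pl[:,2]),(pl.min(0)+pl.max(0))/2,pl.max(0)-pl.min(0))
    w=q[q[:,2]>.125]; print(' wheel',len(w),(w.min(0)+w.max(0))/2,np.percentile(w[:,2],[50,90,99]))
    b=(h[...,0]>8)&(h[...,0]<28)&(h[...,1]>130)&(h[...,2]>120)
    Y=cloud(c,P,b);Y=Y[(np.hypot(Y[:,0]-.6,Y[:,1]-.195)<.05)&(Y[:,2]>.14)]
    print(' hub',len(Y),Y.mean(0),Y.min(0),Y.max(0))
    for t in ['blade6_grip','blade6_nose','hub_top']:
        for d in env.tip_of(c,t):
            p=d['point']
            if hb[0]<p[0]<hb[2] and hb[1]<p[1]<hb[3] or t=='hub_top': print(t,p,d['conf'])
    crops.append(cv2.resize(c['image'][hb[1]-15:hb[1]+75,hb[0]-40:hb[0]+80],(400,300),interpolation=3))
save('crop.png',np.hstack(crops))
E
```

```text
scene red 139 [ 0.5775 -0.1403  0.0251] [ 0.5307 -0.1503 -0.0035] [ 0.6063 -0.1196  0.0346] px 224.4142857142857 269.3142857142857 z=.033 centroid [ 0.5831 -0.1427  0.033 ]
 steel 218 [ 0.6363 -0.1495  0.0069] [ 0.5949 -0.1636 -0.0022] [ 0.6737 -0.1329  0.0139]
 plate 2101 0.09874886979787689 [0.6028 0.2034 0.0986] [0.2104 0.2104 0.0145]
 wheel 878 [0.6011 0.2042 0.1469] [0.1425 0.1587 0.1667]
 hub 121 [0.6053 0.2005 0.159 ] [0.5875 0.1891 0.1405] [0.6173 0.2189 0.1687]
blade6_grip [224.2, 272.7] 0.59
blade6_nose [235.7, 303.8] 0.9
hub_top [350.0, 182.2] 0.83
top red 140 [ 0.5764 -0.1407  0.0278] [ 0.5546 -0.1534  0.0002] [ 0.602 -0.13   0.039] px 332.2 219.28571428571428 z=.033 centroid [ 0.5757 -0.1401  0.033 ]
 steel 208 [ 0.6391 -0.1497  0.0095] [ 0.5843 -0.1634 -0.0004] [ 0.6734 -0.1326  0.0154]
 plate 3715 0.10071190868045732 [0.6028 0.2053 0.1004] [0.2078 0.2082 0.015 ]
 wheel 765 [0.603  0.2051 0.1489] [0.149  0.1662 0.1706]
 hub 151 [0.6006 0.2036 0.1651] [0.5882 0.191  0.1404] [0.6144 0.2179 0.1728]
blade6_grip [331.6, 217.4] 0.53
blade6_nose [337.1, 183.4] 0.83
hub_top [180.1, 194.8] 0.86
```

View pics/crop.png

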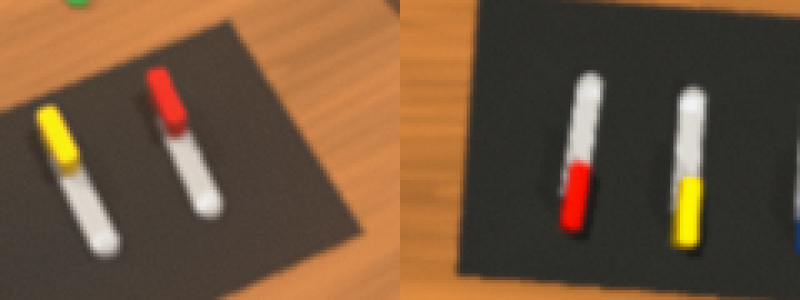

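The crop confirms the red handle at top (332,219) and its nose at (337,183). That puts the grip at about (0.578,-0.141) with yaw about -7.5°. Next I move above it.

Emit:
servo_tool --steps "-0.1 -0.086 0 0; -0.2 -0.173 0 0; -0.3 -0.26 0 0; -0.4 -0.346 0 0; -0.5 -0.433 0 0; -0.6 -0.52 0 0; -0.7 -0.606 0 0; -0.8 -0.693 0 0; -0.9 -0.78 0 0; -0.97 -0.84 0 0" --fingers 0.0 --grip_force 40

```text
t: 2.43
position: [0.424, 0.2085, 0.2315]
orientation: [0.221, 0.975, -0.0, 0.001]
contact_force: [0.2, -0.7, 0.0]
opening: 0.0426
gripper_force: 0.0
```

Emit:
servo_tool --steps "-0.1 -0.086 0.05 -0.05; -0.2 -0.173 0.1 -0.1; -0.3 -0.26 0.15 -0.15; -0.4 -0.346 0.2 -0.2; -0.5 -0.433 0.25 -0.25; -0.6 -0.52 0.27 -0.3; -0.7 -0.606 0.27 -0.35; -0.8 -0.693 0.27 -0.4; -0.9 -0.78 0.27 -0.4; -0.97 -0.84 0.27 -0.4"

```text
t: 3.27
position: [0.5785, -0.1448, 0.1502]
orientation: [0.066, 0.998, -0.001, 0.0]
contact_force: [0.1, -0.6, 0.0]
opening: 0.0426
gripper_force: 0.0
```

Run:
```python
from h import *
np.set_printoptions(precision=4,suppress=True)
o=env.get_obs(); c=env.camera('wrist'); P=campose(c,o)
print(c['mount'],o['position'],R.from_quat(o['orientation']).as_matrix())
m=red(c); X=cloud(c,P,m); v,u=np.nonzero(m)
print('red',len(X),X.mean(0),np.percentile(X,2,0),np.percentile(X,98,0),u.mean(),v.mean())
T=X[X[:,2]>.028]; print('top',T.mean(0))
A=(T-T.mean(0))[:,:2]; w,V=np.linalg.eigh(A.T@A); print('yaw',V[:,1],np.degrees(np.arctan2(V[1,1],V[0,1])))
for t in ['blade6_grip','blade6_nose','blade6']:
    for d in env.tip_of(c,t)[:3]: print(t,d['point'],d['conf'],atz(c,P,d['point'],{'blade6_grip':.018,'blade6_nose':.006,'blade6':.003}[t]))
save('w1.png',c['image'])
```

```text
[[ 0.0007  0.9565  0.2919  0.074 ]
 [ 1.     -0.0008  0.0002 -0.0005]
 [ 0.0004  0.2919 -0.9565 -0.1436]
 [ 0.      0.      0.      1.    ]] [ 0.5785 -0.1448  0.1502] [[-0.9913  0.1314  0.0006]
 [ 0.1314  0.9913 -0.0017]
 [-0.0008 -0.0016 -1.    ]]
red 315 [ 0.5646 -0.1402  0.0306] [ 0.5527 -0.1487  0.0106] [ 0.5944 -0.1314  0.0349] 288.27848101265823 187.16455696202533
top [ 0.5668 -0.1407  0.0331]
yaw [-0.9648  0.2631] 164.74414544705206
blade6_grip [289.9, 197.5] 0.81 [ 0.5774 -0.1401  0.018 ]
blade6_nose [262.5, 48.0] 0.87 [ 0.4475 -0.147   0.006 ]
blade6_nose [285.7, 281.3] 0.6 [ 0.6712 -0.1563  0.006 ]
blade6 [112.1, 206.2] 0.95 [ 0.5672 -0.3167  0.003 ]
blade6 [207.5, 195.9] 0.77 [ 0.5692 -0.2205  0.003 ]
blade6 [289.0, 193.6] 0.58 [ 0.5773 -0.1408  0.003 ]
```

View pics/w1.png

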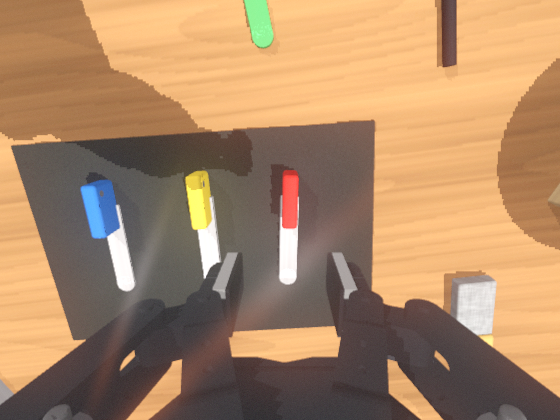

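The picture shows the red handle at (289,170–228) between the fingers, with its nose at (287,284), nearly parallel to the tool. Now I descend and grip.

Emit:
servo_tool --steps "0.005 0.0135 0.05 0; 0.005 0.0135 0.13 0; 0.005 0.0135 0.21 0; 0.005 0.0135 0.29 0; 0.005 0.0135 0.36 0; 0.005 0.0135 0.42 0; 0.005 0.0135 0.45 0; 0.005 0.0135 0.47 0; 0.005 0.0135 0.477 0; 0.005 0.0135 0.477 0"

```text
t: 4.3
position: [0.577, -0.1353, 0.0075]
orientation: [0.064, 0.998, 0.0, 0.0]
contact_force: [0.1, -0.0, -0.3]
opening: 0.0424
gripper_force: 0.0
```

Emit:
servo_tool --steps "0 0 0 0; 0 0 0 0; 0 0 0 0; 0 0 0 0; 0 0 0 0; 0 0 0 0; 0 0 0 0; 0 0 0 0; 0 0 0 0; 0 0 0 0" --fingers -1 --grip_force 50

```text
t: 5.13
position: [0.5775, -0.1361, 0.0083]
orientation: [0.064, 0.998, -0.0, 0.001]
contact_force: [-1.9, -0.6, 7.1]
opening: 0.0135
gripper_force: 48.8
```

Emit:
servo_tool --steps "0 0 -0.03 0; 0 0 -0.1 0; 0 0 -0.2 0; 0 0 -0.32 0; 0.03 0.03 -0.43 0; 0.08 0.1 -0.53 0; 0.14 0.19 -0.61 0; 0.21 0.29 -0.66 0; 0.27 0.38 -0.667 0; 0.3 0.43 -0.667 0"

```text
t: 5.97
position: [0.5025, 0.0074, 0.2095]
orientation: [0.063, 0.998, 0.001, 0.001]
contact_force: [0.5, 0.4, -1.6]
opening: 0.0134
gripper_force: 48.8
```

Run:
```python
from h import *
np.set_printoptions(precision=4,suppress=True)
o=env.get_obs(); print(o['position'],o['contact_force'],o['opening'])
T=R.from_quat(o['orientation']).as_matrix()
loc=lambda p:(p-o['position'])@T
c=env.camera('wrist'); P=campose(c,o)
for t in ['blade6_grip','blade6_nose','blade6']:
    for d in env.tip_of(c,t)[:3]: print(t,np.round(d['point'],1),round(d['conf'],2),loc(atdepth(c,P,d['point'])))
h=hsv(c);m=(h[...,1]<60)&(h[...,2]>110); X=(cloud(c,P,m)-o['position'])@T
k=(abs(X[:,1])<.02)&(X[:,2]<.03)&(X[:,2]>-.03)&(X[:,0]<-.03);X=X[k];print('steel in tool',len(X),X.mean(0),X.min(0),X.max(0))
if len(X)>20: print(np.polyfit(X[:,0],X[:,1],1),np.polyfit(X[:,0],X[:,2],1))
s=env.camera('scene');Ps=campose(s);t=env.camera('top');Pt=campose(t)
for c,P in((s,Ps),(t,Pt)):
    for d in env.tip_of(c,'blade6_nose')[:5]: print(np.round(d['point'],1),round(d['conf'],2),loc(atdepth(c,P,d['point'])))
a=s['image'][150:330,170:410];b=t['image'][130:310,170:410]
save('held.png',np.vstack([np.hstack([cv2.resize(a,(400,300)),cv2.resize(b,(400,300))]),np.hstack([cv2.resize(env.camera('wrist')['image'],(400,300)),np.zeros((300,400,3),np.uint8)])]))
```

```text
[0.5025 0.0074 0.2095] [ 0.4664  0.3778 -1.5563] 0.013355159352377341
blade6_grip [418.7   6.6] 0.96 [0.1706 0.1226 0.1785]
blade6_grip [281.4 276.5] 0.71 [ 0.008  -0.0017 -0.026 ]
blade6_grip [109.3  58.1] 0.62 [ 0.1282 -0.1704  0.1825]
blade6_nose [143.3 154. ] 0.82 [ 0.0331 -0.1614  0.2078]
blade6_nose [337.4  76.1] 0.77 [0.1153 0.0558 0.2083]
blade6 [282.7 261.6] 0.89 [ 0.015  -0.0012 -0.0258]
blade6 [ 34.7 265.9] 0.88 [-0.1019 -0.3076  0.1953]
blade6 [115.7  60.4] 0.86 [ 0.1283 -0.1712  0.1957]
steel in tool 692 [-0.0518 -0.001  -0.0013] [-0.0606 -0.0098 -0.0028] [-0.0383  0.008   0.0003]
[ 0.0038 -0.0008] [-0.0141 -0.0021]
[ 92.1 232.6] 0.94 [ 0.1847 -0.4084  0.2098]
[275.7 202.6] 0.79 [-0.0968 -0.0027  0.0026]
[273.1 391. ] 0.69 [-0.4124 -0.1533  0.2107]
[262.1 198.3] 0.62 [0.1153 0.0554 0.2106]
[199.2 237.9] 0.55 [ 0.0439 -0.1569  0.2032]
[429.  345.6] 0.93 [ 0.1766 -0.4123  0.2062]
[334.3 272.4] 0.88 [ 0.0352 -0.1625  0.2039]
[353.6  99.6] 0.6 [-0.4132 -0.1559  0.2076]
[242.1 291.4] 0.53 [0.1133 0.0549 0.2073]
[182.8 202.6] 0.43 [-0.0626  0.2035  0.053 ]
```

View pics/held.png

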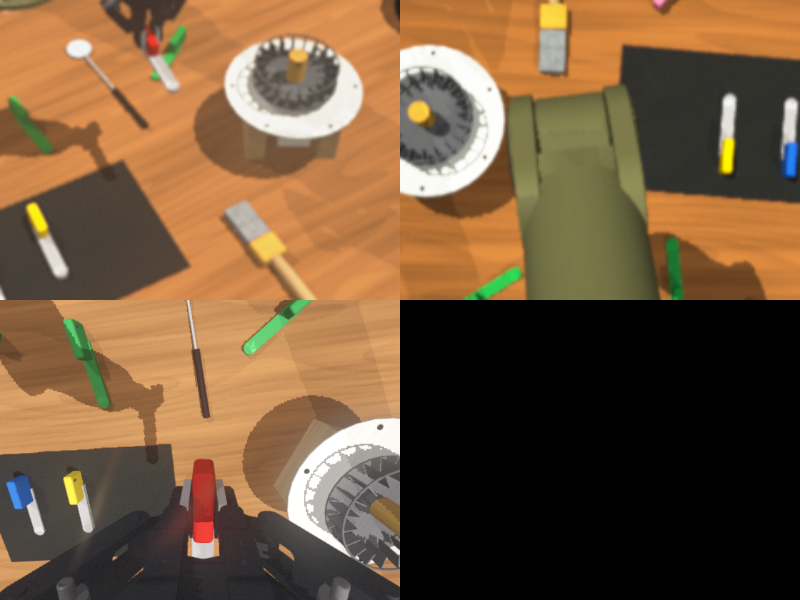

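The picture shows the red handle at wrist-view (203,500) between the pads. The nose is 97 mm ahead of the TCP and the blade is aligned with the tool. Now I move to the pre-insert pose on the -x side of the plate.

Emit:
servo_tool --steps "0.05 0.08 0 0; 0.1 0.18 0 0; 0.16 0.3 0 0; 0.22 0.42 0 0; 0.27 0.54 0 0; 0.31 0.63 0 0; 0.33 0.685 0.06 0; 0.33 0.7 0.14 0; 0.33 0.7 0.22 0; 0.33 0.7 0.27 0"

```text
t: 7.25
position: [0.4323, 0.2244, 0.1241]
orientation: [0.064, 0.998, -0.001, -0.001]
contact_force: [-0.5, -0.6, -1.4]
opening: 0.0128
gripper_force: 48.8
```

Run:
```python
from h import *
np.set_printoptions(precision=4,suppress=True)
o=env.get_obs(); print(o['position'],o['orientation'],o['contact_force'])
T=R.from_quat(o['orientation']).as_matrix(); loc=lambda p:(p-o['position'])@T
for n in ('scene','top'):
    c=env.camera(n);P=campose(c)
    X=cloud(c,P,np.ones(c['depth'].shape,bool)); q=X[(np.hypot(X[:,0]-.603,X[:,1]-.2045)<.12)]
    pl=q[(q[:,2]>.09)&(q[:,2]<.108)]; print('plate z',np.median(pl[:,2]),(pl.min(0)+pl.max(0))/2)
    for d in env.tip_of(c,'blade6_nose')[:6]:
        w=atdepth(c,P,d['point'])
        if np.linalg.norm(w-o['position'])<.2: print(n,d['point'],w,loc(w))
```

```text
[0.4323 0.2244 0.1241] [ 0.0641  0.9979 -0.0005 -0.001 ] [-0.5022 -0.5817 -1.4427]
plate z 0.0986880259992956 [0.6006 0.2053 0.0991]
scene [332.9, 178.9] [0.5451 0.2008 0.1349] [-0.1148 -0.0089 -0.011 ]
scene [261.9, 199.9] [ 0.4002  0.0736 -0.0016] [ 0.0123 -0.1535  0.1259]
scene [347.3, 201.5] [0.6163 0.1954 0.1172] [-0.1862 -0.0052  0.0066]
plate z 0.10077302106563102 [0.6033 0.205  0.1005]
top [241.4, 290.4] [0.3997 0.0782 0.0012] [ 0.0134 -0.149   0.1232]
top [182.3, 231.0] [0.5334 0.2106 0.1004] [-0.1021 -0.0007  0.0235]
```

Emit:
servo_tool --steps "0 0.008 0.02 0; 0 0.008 0.035 0; 0 0.008 0.045 0; 0 0.008 0.051 0; 0 0.008 0.055 0; 0 0.008 0.057 0; 0 0.008 0.058 0; 0 0.008 0.059 0; 0 0.008 0.06 0; 0 0.008 0.06 0"

```text
t: 8.28
position: [0.4332, 0.227, 0.1083]
orientation: [0.064, 0.998, 0.0, 0.0]
contact_force: [0.0, 0.2, -0.2]
opening: 0.0131
gripper_force: 48.9
```

Emit:
servo_tool --steps "0 0 0.001 0; 0 0 0.002 0; 0 0 0.003 0; 0 0 0.004 0; 0 0 0.004 0; 0 0 0.004 0; 0 0 0.004 0; 0 0 0.004 0; 0 0 0.004 0; 0 0 0.004 0"

```text
t: 9.12
position: [0.4331, 0.227, 0.1071]
orientation: [0.064, 0.998, -0.0, 0.0]
contact_force: [-0.1, 0.3, -1.4]
opening: 0.0129
gripper_force: 48.9
```

Emit:
servo_tool --steps "0 0 0.001 0; 0 0 0.002 0; 0 0 0.003 0; 0 0 0.004 0; 0 0 0.005 0; 0 0 0.005 0; 0 0 0.005 0; 0 0 0.005 0; 0 0 0.005 0; 0 0 0.005 0"

```text
t: 9.95
position: [0.4331, 0.227, 0.1056]
orientation: [0.064, 0.998, -0.0, -0.0]
contact_force: [-0.0, -0.0, 0.1]
opening: 0.013
gripper_force: 49.0
```

Emit:
servo_tool --steps "0 0 0.001 0; 0 0 0.002 0; 0 0 0.003 0; 0 0 0.003 0; 0 0 0.003 0; 0 0 0.003 0; 0 0 0.003 0; 0 0 0.003 0; 0 0 0.003 0; 0 0 0.003 0"

```text
t: 10.78
position: [0.4331, 0.2269, 0.1047]
orientation: [0.064, 0.998, -0.0, -0.0]
contact_force: [-1.5, -2.1, 5.0]
opening: 0.0131
gripper_force: 49.1
```

Emit:
servo_tool --steps "-0.01 0 -0.0015 0; -0.035 0 -0.0015 0; -0.06 0 -0.0015 0; -0.085 0 -0.0015 0; -0.11 0 -0.0015 0; -0.135 0 -0.0015 0; -0.16 0 -0.0015 0; -0.18 0 -0.0015 0; -0.188 0 -0.0015 0; -0.188 0 -0.0015 0"

```text
t: 11.62
position: [0.4906, 0.2196, 0.1053]
orientation: [0.065, 0.998, 0.0, 0.0]
contact_force: [0.0, 0.2, 5.1]
opening: 0.0131
gripper_force: 49.0
```

Run:
```python
from h import *
np.set_printoptions(precision=4,suppress=True)
o=env.get_obs(); print(o['position'],o['orientation'],o['contact_force'])
a=env.camera('scene');b=env.camera('wrist')
save('ins.png',np.hstack([cv2.resize(a['image'][140:260,270:430],(400,300),interpolation=3),cv2.resize(b['image'],(400,300))]))
```

```text
[0.4906 0.2196 0.1053] [0.0648 0.9979 0.0003 0.0005] [0.035  0.1522 5.0547]
```

View pics/ins.png

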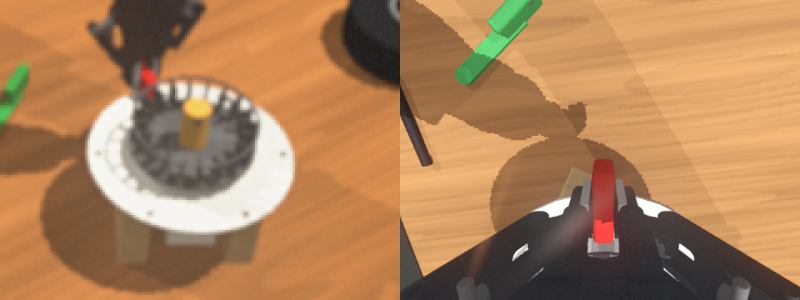

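The picture shows the handle at the plate edge with the blade under the wheel, the nose about 18 mm from the axis by geometry. Now I release and rise.

Emit:
servo_tool --steps "0 0 -0.0015 0; 0 0 -0.0015 0; 0 0 -0.0015 0; 0 0 -0.0015 0; 0 0 -0.0015 0; 0 0 -0.0015 0; 0 0 -0.02 0; 0 0 -0.06 0; 0 0 -0.12 0; 0 0 -0.2 0" --fingers 0

```text
t: 12.55
position: [0.4882, 0.2193, 0.165]
orientation: [0.064, 0.998, -0.001, -0.001]
contact_force: [-0.2, -0.1, -0.6]
opening: 0.0428
gripper_force: 0.0
```

Emit:
servo_tool --steps "0 0 -0.06 0; 0 0 -0.12 0; -0.05 0 -0.13 0; -0.12 0 -0.13 0; -0.19 0 -0.13 0; -0.26 0 -0.13 0; -0.32 0 -0.13 0; -0.36 0 -0.13 0; -0.378 0 -0.13 0; -0.378 0 -0.13 0" --fingers -1 --grip_force 40

```text
t: 13.38
position: [0.6022, 0.2047, 0.204]
orientation: [0.065, 0.998, -0.0, -0.0]
contact_force: [0.1, 0.3, -0.5]
opening: 0.0
gripper_force: 0.0
```

Run:
```python
from h import *
np.set_printoptions(precision=4,suppress=True)
o=env.get_obs(); print(o['position'],o['contact_force'],o['opening'])
rs=[]
for n in ('scene','wrist'):
    o=env.get_obs();c=env.camera(n);P=campose(c,o)
    X=cloud(c,P,np.ones(c['depth'].shape,bool)); q=X[(np.hypot(X[:,0]-.603,X[:,1]-.2045)<.12)]
    pl=q[(q[:,2]>.09)&(q[:,2]<.108)]; print(n,'plate',len(pl),np.median(pl[:,2]),(pl.min(0)+pl.max(0))/2)
    mr=red(c);Y=cloud(c,P,mr);k=(np.hypot(Y[:,0]-.49,Y[:,1]-.22)<.06);print('red',k.sum(),Y[k].mean(0) if k.any() else 0)
    Y=Y[k];Y=Y[Y[:,2]>.122]
    if len(Y)>20:
        A=Y[:,:2]-Y[:,:2].mean(0);w,V=np.linalg.eigh(A.T@A);print('top z',np.median(Y[:,2]),Y.mean(0),np.degrees(np.arctan2(*V[::-1,1])))
    for d in env.tip_of(c,'hub_top')[:1]: print(d)
    save('%s_hub.png'%n,c['image'])
a=cv2.imread('pics/scene_hub.png')[140:260,270:430];b=cv2.imread('pics/wrist_hub.png')
cv2.imwrite('pics/hub.png',np.hstack([cv2.resize(a,(400,300)),cv2.resize(b,(400,300))]))
```

```text
[0.6022 0.2047 0.204 ] [ 0.1323  0.2622 -0.4649] 5.923238622342452e-06
scene plate 2099 0.09864667270920313 [0.5953 0.2059 0.099 ]
red 68 [0.4941 0.2159 0.1263]
top z 0.12809651283504092 [0.4951 0.2162 0.1275] 169.8449885862324
{'point': [348.6, 181.9], 'conf': 0.82}
wrist plate 21678 0.10098817171297648 [0.5943 0.2051 0.103 ]
red 1623 [0.4907 0.2192 0.1306]
top z 0.13067793442991615 [0.4907 0.2192 0.1306] 170.9990095757951
{'point': [283.6, 238.7], 'conf': 0.63}
```

View pics/hub.png

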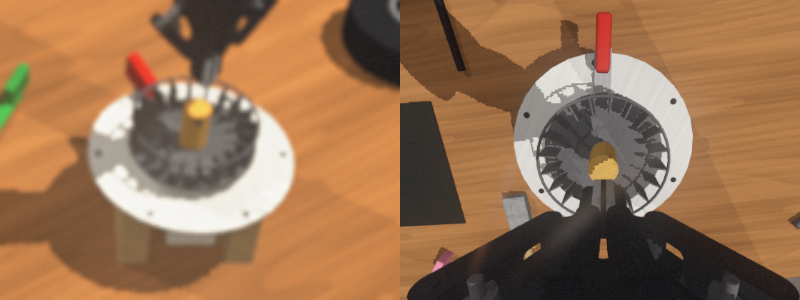

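The picture shows the blade flat and the handle top at z=0.1307, with the shut fingertips over the hub at wrist-view (603,180). Now I press down slowly.

Emit:
servo_tool --steps "0 0 0.03 0; 0 0 0.07 0; 0 0 0.1 0; 0 0 0.11 0; 0 0 0.116 0; 0 0 0.121 0; 0 0 0.126 0; 0 0 0.13 0; 0 0 0.133 0; 0 0 0.133 0"

```text
t: 14.42
position: [0.6017, 0.2053, 0.1645]
orientation: [0.064, 0.998, 0.0, 0.0]
contact_force: [-0.0, 0.5, 0.2]
opening: -0.0
gripper_force: 0.4
```

Emit:
servo_tool --steps "0 0 0.001 0; 0 0 0.002 0; 0 0 0.003 0; 0 0 0.004 0; 0 0 0.005 0; 0 0 0.006 0; 0 0 0.007 0; 0 0 0.008 0; 0 0 0.009 0; 0 0 0.01 0"

```text
t: 15.25
position: [0.6016, 0.2053, 0.1612]
orientation: [0.064, 0.998, 0.0, 0.0]
contact_force: [0.5, 1.4, 2.4]
opening: 0.0001
gripper_force: 0.9
```

Emit:
servo_tool --steps "0 0 0.001 0; 0 0 0.002 0; 0 0 0.003 0; 0 0 0.004 0; 0 0 0.005 0; 0 0 0.005 0; 0 0 0.005 0; 0 0 0.005 0; 0 0 0.005 0; 0 0 0.005 0"

```text
t: 16.08
position: [0.6014, 0.205, 0.1597]
orientation: [0.064, 0.998, -0.0, -0.0]
contact_force: [1.2, 0.0, 0.8]
opening: -0.0002
gripper_force: 0.6
```

Emit:
servo_tool --steps "0 0 0.001 0; 0 0 0.002 0; 0 0 0.002 0; 0 0 0.002 0; 0 0 0.002 0; 0 0 0.002 0; 0 0 0.002 0; 0 0 0.002 0; 0 0 0.002 0; 0 0 0.002 0"

```text
t: 16.92
position: [0.6015, 0.2051, 0.159]
orientation: [0.064, 0.998, -0.0, -0.0]
contact_force: [-0.1, 0.8, 1.7]
opening: 0.0002
gripper_force: 0.5
```

Emit:
servo_tool --steps "0 0 0.001 0; 0 0 0.001 0; 0 0 0.001 0; 0 0 0.001 0; 0 0 0.001 0; 0 0 0.001 0; 0 0 0.001 0; 0 0 0.001 0; 0 0 0.001 0; 0 0 0.001 0"

```text
t: 17.75
position: [0.6015, 0.2051, 0.1588]
orientation: [0.064, 0.998, -0.0, -0.0]
contact_force: [0.7, -0.0, 0.8]
opening: -0.0002
gripper_force: 0.8
```

Emit:
servo_tool --steps "0 0 0.001 0; 0 0 0.001 0; 0 0 0.001 0; 0 0 0.001 0; 0 0 0.001 0; 0 0 0.002 0; 0 0 0.002 0; 0 0 0.002 0; 0 0 0.002 0; 0 0 0.002 0"

```text
t: 18.58
position: [0.6015, 0.2051, 0.1582]
orientation: [0.064, 0.998, -0.0, -0.0]
contact_force: [-0.1, -0.4, 2.2]
opening: 0.0001
gripper_force: 1.0
```

Emit:
servo_tool --steps "0 0 0.001 0; 0 0 0.001 0; 0 0 0.001 0; 0 0 0.001 0; 0 0 0.001 0; 0 0 0.002 0; 0 0 0.002 0; 0 0 0.002 0; 0 0 0.002 0; 0 0 0.002 0"

```text
t: 19.42
position: [0.6015, 0.2051, 0.1578]
orientation: [0.064, 0.998, -0.0, 0.0]
contact_force: [-1.8, -1.3, 4.7]
opening: 0.0002
gripper_force: 2.6
```

Emit:
servo_tool --steps "0 0 0.001 0; 0 0 0.001 0; 0 0 0.001 0; 0 0 0.001 0; 0 0 0.001 0; 0 0 0.001 0; 0 0 0.001 0; 0 0 0.001 0; 0 0 0.001 0; 0 0 0.001 0"

```text
t: 20.25
position: [0.6015, 0.2052, 0.1576]
orientation: [0.064, 0.998, 0.0, 0.0]
contact_force: [-1.6, -1.7, 5.9]
opening: 0.0003
gripper_force: 2.9
```

The push reads a steady 5.9 N against about 2 N of sliding friction, so the wheel nips the blade. Now I leave the hub straight up and go back above the handle.

Emit:
servo_tool --steps "0 0 -0.01 0; 0 0 -0.05 0; 0 0 -0.11 0; 0 0 -0.15 0; 0.06 0 -0.15 0; 0.14 0 -0.15 0; 0.22 0 -0.15 0; 0.3 0 -0.15 0; 0.345 0 -0.15 0; 0.356 0 -0.15 0"

```text
t: 21.08
position: [0.4932, 0.22, 0.2025]
orientation: [0.063, 0.998, 0.0, -0.0]
contact_force: [0.4, -0.5, -0.3]
opening: -0.0001
gripper_force: 0.0
```

Run:
```python
from h import *
np.set_printoptions(precision=4,suppress=True)
o=env.get_obs(); print(o['position'],o['orientation'],o['contact_force'])
c=env.camera('wrist');P=campose(c,o)
Y=cloud(c,P,red(c));k=(np.hypot(Y[:,0]-.49,Y[:,1]-.22)<.06);Y=Y[k];Y=Y[Y[:,2]>.125];print('red',len(Y),Y.mean(0),np.percentile(Y,2,0),np.percentile(Y,98,0))
A=Y[:,:2]-Y[:,:2].mean(0);w,V=np.linalg.eigh(A.T@A);print(np.degrees(np.arctan2(*V[::-1,1])))
c=env.camera('scene');P=campose(c)
d=env.tip_of(c,'hub_top')[:1];print(d, atdepth(c,P,d[0]['point']) if d else 0)
```

```text
[0.4932 0.22   0.2025] [ 0.063   0.998   0.0002 -0.0004] [ 0.363  -0.5205 -0.3473]
red 331 [0.4749 0.2223 0.1307] [0.4677 0.2162 0.1288] [0.4854 0.2283 0.1322]
171.48474777314505
[{'point': [347.7, 185.3], 'conf': 0.82}] [0.6001 0.2034 0.1564]
```

Emit:
servo_tool --steps "-0.005 0 0 0; -0.005 0 0.03 0; -0.005 0 0.08 0; -0.005 0 0.13 0; -0.005 0 0.19 0; -0.005 0 0.24 0; -0.005 0 0.28 0; -0.005 0 0.305 0; -0.005 0 0.318 0; -0.005 0 0.32 0" --fingers 0

```text
t: 22.07
position: [0.497, 0.2184, 0.1053]
orientation: [0.064, 0.998, -0.0, -0.001]
contact_force: [-0.9, 0.0, 0.9]
opening: 0.0425
gripper_force: 0.0
```

Emit:
servo_tool --steps "0 0 0 0; 0 0 0 0; 0 0 0 0; 0 0 0 0; 0 0 0 0; 0 0 0 0; 0 0 0 0; 0 0 0 0; 0 0 0 0; 0 0 0 0" --fingers -1 --grip_force 30

```text
t: 22.9
position: [0.4975, 0.2183, 0.107]
orientation: [0.065, 0.998, -0.0, 0.001]
contact_force: [-0.7, -3.7, 6.4]
opening: 0.0134
gripper_force: 29.5
```

Emit:
servo_tool --steps "0 -0.0005 -0.001 0; 0 -0.001 -0.002 0; 0 -0.0015 -0.0025 0; 0 -0.0015 -0.003 0; 0 -0.0015 -0.003 0; 0 -0.0015 -0.003 0; 0 -0.0015 -0.003 0; 0 -0.0015 -0.003 0; 0 -0.0015 -0.003 0; 0 -0.0015 -0.003 0"

```text
t: 23.73
position: [0.4971, 0.218, 0.1072]
orientation: [0.064, 0.998, -0.0, -0.0]
contact_force: [4.9, -2.5, -2.9]
opening: 0.0135
gripper_force: 29.0
```

Emit:
servo_tool --steps "0 0 0.001 0; 0.002 0 0.001 0; 0.005 0 0.001 0; 0.009 0 0.001 0; 0.013 0 0.001 0; 0.017 0 0.001 0; 0.021 0 0.001 0; 0.025 0 0.001 0; 0.029 0 0.001 0; 0.033 0 0.001 0"

```text
t: 24.57
position: [0.4872, 0.2198, 0.107]
orientation: [0.064, 0.998, 0.0, 0.0]
contact_force: [5.0, -0.8, -1.6]
opening: 0.0131
gripper_force: 29.2
```

Emit:
servo_tool --steps "0.005 0 0 0; 0.012 0 0 0; 0.02 0 0 0; 0.03 0 0 0; 0.04 0 0 0; 0.05 0 0 0; 0.06 0 0 0; 0.07 0 0 0; 0.08 0 0 0; 0.09 0 0 0"

```text
t: 25.4
position: [0.4601, 0.2231, 0.107]
orientation: [0.064, 0.998, 0.0, 0.0]
contact_force: [5.2, 0.0, 0.3]
opening: 0.0133
gripper_force: 29.3
```

Emit:
servo_tool --steps "0.01 0 0 0; 0.02 0 0 0; 0.03 0 0 0; 0.04 0 0 0; 0.05 0 0 0; 0.06 0 0 0; 0.07 0 0 0; 0.08 0 0 0; 0.09 0 0 0; 0.1 0 0 0"

```text
t: 26.23
position: [0.43, 0.2268, 0.1068]
orientation: [0.064, 0.998, -0.0, -0.0]
contact_force: [0.9, -1.0, 1.3]
opening: 0.0132
gripper_force: 29.5
```

Emit:
servo_tool --steps "0.02 0 -0.005 0; 0.05 0 -0.02 0; 0.08 0 -0.06 0; 0.09 0 -0.12 0; 0.09 0 -0.2 0; 0.09 0 -0.27 0; 0.09 -0.03 -0.32 0; 0.09 -0.1 -0.33 0; 0.09 -0.2 -0.33 0; 0.09 -0.3 -0.33 0" --grip_force 50

```text
t: 27.07
position: [0.3909, 0.1408, 0.2062]
orientation: [0.063, 0.998, 0.0, -0.0]
contact_force: [0.9, -0.4, -1.0]
opening: 0.0126
gripper_force: 54.4
```

Run:
```python
from h import *
np.set_printoptions(precision=4,suppress=True)
o=env.get_obs(); print(o['position'],o['orientation'],o['contact_force'],o['opening'])
T=R.from_quat(o['orientation']).as_matrix()
c=env.camera('wrist');P=campose(c,o);m=red(c);v,u=np.nonzero(m)
X=(cloud(c,P,m)-o['position'])@T;k=(abs(X[:,1])<.02)&(abs(X[:,2]+.02)<.02);X=X[k];print('red tool',len(X),np.percentile(X,2,0),np.percentile(X,98,0))
h=hsv(c);m=(h[...,1]<60)&(h[...,2]>110); X=(cloud(c,P,m)-o['position'])@T
X=X[(abs(X[:,1])<.02)&(X[:,2]<.03)&(X[:,2]>-.03)&(X[:,0]<-.02)];print('steel',len(X),X.mean(0),X.min(0),X.max(0),np.polyfit(X[:,0],X[:,1],1),np.polyfit(X[:,0],X[:,2],1))
s=env.camera('scene');t=env.camera('top');Ps=campose(s);Pt=campose(t)
for c,P in((s,Ps),(t,Pt)):
    X=cloud(c,P,np.ones(c['depth'].shape,bool)); q=X[np.hypot(X[:,0]-.602,X[:,1]-.2045)<.009]; print('hub',np.percentile(q[:,2],[50,90,99]))
    q=X[np.hypot(X[:,0]-.602,X[:,1]-.2045)<.11];q=q[(q[:,2]>.09)&(q[:,2]<.108)];print('plate',np.median(q[:,2]))
save('after.png',np.hstack([cv2.resize(s['image'][140:320,190:430],(400,300)),cv2.resize(env.camera('wrist')['image'],(400,300))]))
```

```text
[0.3909 0.1408 0.2062] [ 0.0631  0.998   0.0001 -0.0002] [ 0.902  -0.4071 -1.0399] 0.012619353965639431
red tool 2736 [-0.0165 -0.0067 -0.0249] [ 0.0306  0.0057 -0.0042]
steel 1116 [-0.0483 -0.0006  0.0001] [-0.0623 -0.0093 -0.0015] [-0.0331  0.0081  0.002 ] [0.0173 0.0003] [-0.0057 -0.0002]
hub [0.1559 0.1588 0.1592]
plate 0.09932857383418581
hub [0.1579 0.1601 0.1608]
plate 0.10114949893682379
```

View pics/after.png

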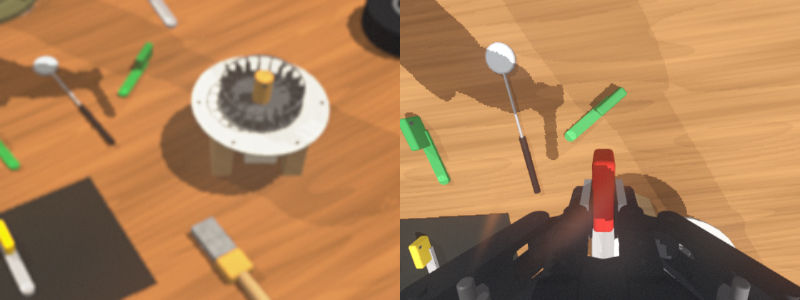

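The wheel now sits lower, with the hub top at about 0.158. The blade is held level and centred, its handle at wrist-view (603,190), and the plate is clear. Now I return it to its place on the mat.

Emit:
servo_tool --steps "-0.04 -0.045 0 0; -0.11 -0.125 0.02 0; -0.2 -0.225 0.06 0; -0.29 -0.325 0.1 0; -0.38 -0.43 0.14 0; -0.47 -0.53 0.18 0; -0.56 -0.63 0.22 0; -0.65 -0.73 0.26 0; -0.72 -0.81 0.3 0; -0.757 -0.853 0.33 0"

```text
t: 28.1
position: [0.5867, -0.1451, 0.1051]
orientation: [0.066, 0.998, -0.001, 0.0]
contact_force: [-0.3, -0.1, -0.2]
opening: 0.0132
gripper_force: 54.4
```

Emit:
servo_tool --steps "0 0 0 0; 0 0 0.04 0; 0 0 0.09 0; 0 0 0.14 0; 0 0 0.19 0; 0 0 0.23 0; 0 0 0.26 0; 0 0 0.28 0; 0 0 0.29 0; 0 0 0.29 0"

```text
t: 28.93
position: [0.5847, -0.1411, 0.0196]
orientation: [0.064, 0.998, 0.0, -0.0]
contact_force: [1.2, 0.2, -1.2]
opening: 0.0129
gripper_force: 54.4
```

Emit:
servo_tool --steps "0 0 0.008 0; 0 0 0.016 0; 0 0 0.022 0; 0 0 0.026 0; 0 0 0.029 0; 0 0 0.03 0; 0 0 0.031 0; 0 0 0.032 0; 0 0 0.032 0; 0 0 0.032 0"

```text
t: 29.77
position: [0.5848, -0.1419, 0.0104]
orientation: [0.064, 0.998, -0.0, 0.0]
contact_force: [-0.7, 0.3, -1.6]
opening: 0.013
gripper_force: 54.4
```

Emit:
servo_tool --steps "0 0 0.001 0; 0 0 0.002 0; 0 0 0.003 0; 0 0 0.004 0; 0 0 0.005 0; 0 0 0.005 0; 0 0 0.005 0; 0 0 0.005 0; 0 0 0.005 0; 0 0 0.005 0"

```text
t: 30.6
position: [0.5848, -0.1419, 0.0101]
orientation: [0.064, 0.998, -0.0, 0.0]
contact_force: [-3.6, 1.1, 11.7]
opening: 0.0126
gripper_force: 56.2
```

Emit:
servo_tool --steps "0 0 -0.001 0; 0 0 -0.002 0; 0 0 -0.003 0; 0 0 -0.003 0; 0 0 -0.003 0; 0 0 -0.003 0; 0 0 -0.003 0; 0 0 -0.003 0; 0 0 -0.003 0; 0 0 -0.003 0"

```text
t: 31.43
position: [0.5848, -0.1419, 0.0101]
orientation: [0.064, 0.998, -0.0, 0.0]
contact_force: [-2.3, 0.2, 7.3]
opening: 0.0127
gripper_force: 55.3
```

Emit:
servo_tool --steps "0 0 0 0; 0 0 0 0; 0 0 0 0; 0 0 0 0; 0 0 0 0; 0 0 0 0; 0 0 -0.02 0; 0 0 -0.07 0; 0 0 -0.15 0; 0 0 -0.25 0" --fingers 0

```text
t: 32.27
position: [0.5835, -0.1416, 0.0844]
orientation: [0.064, 0.998, 0.0, -0.002]
contact_force: [0.5, 0.2, -0.4]
opening: 0.0428
gripper_force: 0.0
```

Emit:
servo_tool --steps "0 0 -0.05 0; 0 0 -0.12 0; 0 0 -0.2 0; 0 0 -0.28 0; 0 0 -0.3 0; 0 0 -0.3 0; 0 0 -0.3 0; 0 0 -0.3 0; 0 0 -0.3 0; 0 0 -0.3 0"

```text
t: 33.1
position: [0.5841, -0.1417, 0.1735]
orientation: [0.064, 0.998, 0.0, -0.001]
contact_force: [-0.3, -0.4, 0.7]
opening: 0.0423
gripper_force: 0.0
```

Run:
```python
from h import *
np.set_printoptions(precision=4,suppress=True)
o=env.get_obs(); print(o['position'])
w=env.camera('wrist');P=campose(w,o);Y=cloud(w,P,red(w));Y=Y[np.hypot(Y[:,0]-.58,Y[:,1]+.14)<.06];T=Y[Y[:,2]>.026];print('red top',len(T),T.mean(0),np.percentile(T,[2,98],axis=0))
for d in env.tip_of(w,'blade6_nose')[:3]: print(d['point'],d['conf'],atz(w,P,d['point'],.006))
s=env.camera('scene')
save('end.png',np.hstack([cv2.resize(s['image'][140:350,140:420],(400,300)),cv2.resize(w['image'],(400,300))]))
```

```text
[ 0.5841 -0.1417  0.1735]
red top 260 [ 0.5704 -0.142   0.0331] [[ 0.5545 -0.1498  0.0289]
 [ 0.5986 -0.133   0.0349]]
[285.1, 269.7] 0.72 [ 0.6749 -0.153   0.006 ]
[260.0, 47.2] 0.64 [ 0.447  -0.1471  0.006 ]
```

View pics/end.png

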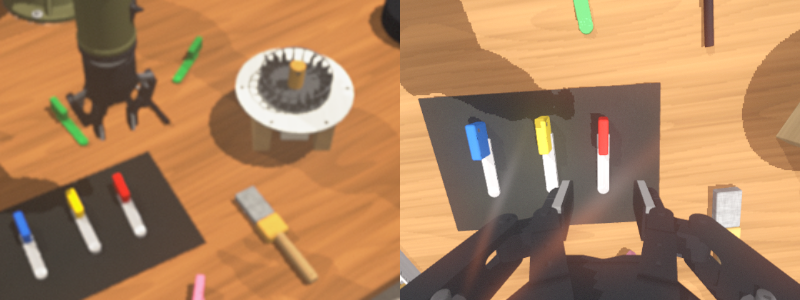

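The red blade lies flat on the mat at wrist-view (603,155), handle top at z=0.033, and the other items look undisturbed. I'm handing in.

```bash
python3 -c "
from cell import env
print(env.finish_job())"
```

```text
the job is handed in; nothing more can be done
None
```

The job is handed in at about 33 s: I nipped the wheel onto the red 6 mm blade at about 4 N, drew the blade out with about 5 N of drag and laid it back flat on the mat; I estimate the final gap at about 5.5 mm (not measured directly), because the sheet steel gives under the nip.

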